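Unscrew the lid of the leaning jar and set it on the trivet

TASK

Unscrew the lid of the tall jar in the angled rack, turning it all the way out of its thread before you lift it off (do not force it). Then set it down, without dropping it, flat and open side down on the round cork trivet, wholly on it, and let go. Leave the other things on the counter where they are.

Things in the scene. Friction and masses are not known exactly. Their poses are not given: they have to be found in the camera images.
- lid: steel screw lid of the tall jar: 16-sided cap, 50 mm across flats, 36 mm high, 50 to 100 g, open below. Origin: centre of its lower rim; z out through its top. Right-hand thread: unscrews counter-clockwise seen from the top, rising 12 mm a turn along its axis; turns easily, stays where left. It lets go after just over 1.25 turns (8.0 rad, 15 to 16 mm up), then clears the neck 16 mm higher.
- lid_top (a point): centre of the lid's flat top, 36 mm from its lower rim; same axes as the lid. The screwed-down lid leans with the jar
- jar: tall glass jar held fast in the rack (neither turns nor lifts), leaning 30 degrees from vertical, top roughly towards the robot. Origin: centre of its bottom; z along its axis out of the mouth. Seated lid's lower rim at z = 108 mm, rim of the neck at z = 139 mm; 62 mm across up to z = 78 mm, narrowing to 42 mm at z = 97 mm
- rack: wooden rack, fixed, 360 mm wide, a board sloping up to the back with three slots 115 mm apart; origin under its middle, x to its back. It holds the tall jar and two short glass jars with like lids (82 mm high along the same lean); which slot holds the tall jar varies
- trivet: fixed round cork trivet flat on the counter, 120 mm across, 10 mm thick. Origin at the centre of its underside
- bowl: white china bowl, 110 mm across, 45 mm high, loose; it and the trivet trade places from one start to the next. Origin at its underside
- shaker: small glass salt shaker with a steel top, 36 mm across, 56 mm high, loose, between trivet and bowl. Origin at its underside
- spoon: wooden-handled spoon lying on the counter, loose
- spatula: spatula lying on the counter, loose
- mill: dark wooden pepper mill, 58 mm across, 165 mm high, loose. Origin at its underside
- mug: white mug, 80 mm across, 90 mm high, loose. Origin at its underside
Mind the look-alikes: they are no part of the job. Leave any orange or turquoise look-alike of the lid alone.

How it is judged:
On the way, in this order (a step that is already met when the one before it is completed fails the run):
1. the lid has been turned about half a turn, in its thread and in line with the jar (z of lid in the frame of jar between 0.1125 and 0.1165 m and angle between the x axis of lid and the x axis of jar, either way round below 0.6 rad and x of lid in the frame of jar between -0.004 and 0.004 m and y of lid in the frame of jar between -0.004 and 0.004 m and angle between the z axis of lid and the z axis of jar, either way round below 0.15 rad).
2. the lid has been turned about one turn (z of lid in the frame of jar between 0.1185 and 0.1225 m and angle between the x axis of lid and the x axis of jar, either way round below 0.6 rad and x of lid in the frame of jar between -0.004 and 0.004 m and y of lid in the frame of jar between -0.004 and 0.004 m and angle between the z axis of lid and the z axis of jar, either way round below 0.15 rad).
3. the lid is out of its thread (about 15 mm up) and still in line with the jar (z of lid in the frame of jar above 0.1225 m and x of lid in the frame of jar between -0.004 and 0.004 m and y of lid in the frame of jar between -0.004 and 0.004 m and angle between the z axis of lid and the z axis of jar, either way round below 0.15 rad).
4. the lid is lifted clear of the jar (distance between lid and jar above 0.16 m), for 0.1 s.
5. the lid stands on the trivet, upright, still between the fingers (height (world z) of lid below 0.018 m and horizontal distance between lid and trivet below 0.035 m and angle between lid's own z axis and vertical below 0.12 rad and contact force between the fingers and lid above 0.5 N), for 0.05 s.
At the end, for the whole second after the job is handed in: The lid lies at rest, let go, flat on the trivet (z within about 3 mm of its top, leaning less than 0.08 rad), open side down, its centre within 35 mm of the trivet's centre (height (world z) of lid between 0.007 and 0.0135 m and horizontal distance between lid and trivet below 0.035 m and angle between lid's own z axis and vertical below 0.08 rad and linear speed of lid below 0.02 m/s); the robot touches nothing.
It fails at once if the lid is forced against the jar with more than 70 N (contact force between lid and jar above 70 N).
It fails at once if another thing on the counter is moved more than 30 mm (distance of any of bowl, shaker, spoon, spatula, mill, mug from where it was at the start of the episode above 0.03 m).
It also fails if it takes over 72 s, if anything falls off the work surface, if the arm or the gripper's body presses on something with over 40 N, if the wrist force passes 120 N, or if a joint passes its speed limit or range.

ROBOT

A 6-joint arm with a two-finger parallel gripper is mounted at the origin on the work surface. World frame = base frame: x ahead of the robot, y to its left, z up, the work surface at z = 0. Lengths are in m, angles in rad, forces in N, time in s.
With the tool pointing down it reaches from about 0.325 to 0.875 m from the base axis. Payload 4.4 kg.
Tool frame: the origin (TCP) lies between the finger pads; the fingertips stand 19 mm ahead of it and the grasp point (between the pads) is the TCP (robot.tip_reach is the distance from the TCP to the fingertips, in m); z points along the fingers, y is the line along which they close (so a half turn about z gives the same grasp; the last joint's range is limited). The gripper opens to 85 mm and grips with 20 to 120 N. Pads are 22 mm wide; open, the fingers measure 114 mm over their backs; the gripper's body (76 mm by 85 mm) begins 54 mm behind the grasp point. The pads swing forward as they close: fully open they stand 13 mm farther back than shut.
Start: joints at [-1.438, 0.207, 1.542, -0, 1.393, -0.15], TCP at [0.161, -0.552, 0.25] pointing down, gripper open.
Joint ranges: [-2.73, 2.73], [-0.86, 2.22], [0.23, 2.46], [-1.11, 4.25], [0.08, 2.63], [-2.82, 2.82]. Speed limits (rad/s): [2.79, 2.79, 3.14, 3.14, 3.14, 3.14].

INTERFACE

Orientations are given as a rotation vector (axis times angle).
In Python, from cell import readout, vision, job_done, robot gives the robot as it stands.
- The arm moves only by the tool apply_moves, never from a script. Its argument "moves" is a list of rows, each an object with "translation": the shift along the world's x, y, z in units of 40 mm (1.0 is 40 mm), a list of three; "turn": the turn, a rotation vector about the world's x, y, z in units of 5 degrees (1.0 is 5 degrees), a list of three; "hand": the opening, from 0 (shut) to 1 (fully open). In form: [{"translation": [tx, ty, tz], "turn": [ax, ay, az], "hand": hand}, ...]. A call has 1 to 20 rows; each row shifts and turns the commanded pose from where the row before left it; what a row does not reach is not made up. A row lasts 1/12 s, in which the tool goes at most 41.7 mm and 7.16 degrees, less where a joint would pass 70% of its speed; a pose out of reach is approached as far as the arm can. A call is refused whole if a number of a shift passes 1 or a number of a turn 1, either way. A call with a gripper value outside its range is refused whole. The fingers move at their own pace and stop on an object; the grip force is fixed at half the most. Time passes only in rows, so rows that do not move let the fingers close. It gives the time, the measured TCP pose, the force, the opening and the grip force at its end, in the units of the state.
- readout.state(): the state, without advancing time (a new reading comes with each control period).
- vision.grab_frame(name): name is "side" or "top" or "wrist"; returns a dict with "color" (400x640x3 uint8, blue, green, red), "z_map" (400x640 float32, m along the optical axis (not along the pixel's ray), 0 where there is no reading), "intrinsics" (3x3 intrinsics, pixels), "R" (3x3) and "t" (3): a world point X has camera coordinates R X + t; the wrist camera has in their place "mount" (4x4, takes a point from camera to tool coordinates, whose origin is the TCP and whose axes are the flange's). Camera axes: x right, y down, z forward; pixel columns grow to the right and rows downward; lengths in m; the calibration is good to about 2 mm. A picture is of the moment at which its call begins: read the wrist's pose just before it.
- job_done(): hands the job in; it is judged then, once.
The state is a dict: "t": time; "q": joint angles; "joint_vel": joint speeds; "tau": joint torques, N m; "position": TCP position; "orientation": TCP orientation; "contact_force": force on the tool from outside, world axes, zero at the start; "ft_torque": the same for the moment, N m; "grip_width": finger opening in m; "grip_force": force on a finger pad.
Only numpy, scipy, OpenCV 4.12 (cv2) and the standard library are available. Lean on these libraries where they do the work, as an engineer would, in place of code of your own. Each camera call takes 0.05 s, during which the arm holds its last target. There are 200 camera calls.

## Working session

There is one attempt and no reset: what is moved stays moved. The work goes in short steps, Python scripts to look and compute and a tool call to move; the robot and the scene stay as the last step left them, time stands still between calls to the robot, and variables do not carry over. Pictures are saved under pics/ and viewed, at most 10 in all, crops included, and the job is handed in when it is done.

Besides the shell and the picture viewer there is one more tool, called as name(argument=value, ...) on one line, values as JSON. apply_moves: Moves the arm, as the interface text tells. Its arguments: {"type":"object","properties":{"moves":{"type":"array"}},"required":["moves"]}

```bash
ls; mkdir -p pics; cat > h.py <<'E'
import numpy as np, cv2
from cell import readout, vision, job_done, robot
from scipy.spatial.transform import Rotation as Rn
def cloud(f, T=None):
    z=f["z_map"]; K=f["intrinsics"]; v,u=np.mgrid[:z.shape[0],:z.shape[1]]
    P=np.stack([(u-K[0,2])*z/K[0,0],(v-K[1,2])*z/K[1,1],z],-1)
    if T is not None: return P@T[:3,:3].T+T[:3,3]
    return (P-np.array(f["t"]))@np.array(f["R"])
def wristT(f,s):
    A=np.eye(4);A[:3,:3]=Rn.from_rotvec(s["orientation"]).as_matrix();A[:3,3]=s["position"]
    return A@np.array(f["mount"])
E
python3 - <<'E'
from h import *
s=readout.state(); print(s)
for n in ("top","side"):
    f=vision.grab_frame(n); cv2.imwrite(f"pics/{n}0.png",f["color"]); np.savez(f"{n}0.npz",**f)
    print(n,f["intrinsics"],f["R"],f["t"],(f["z_map"]>0).mean())
E
```

```text
pics
{'t': 0.0, 'q': array([-1.43750157e+00,  2.07458965e-01,  1.54296895e+00,  2.17842494e-05,
        1.39348274e+00, -1.50481844e-01]), 'joint_vel': array([-0.00056501, -0.00151181,  0.00173725, -0.00015854,  0.00052259,
       -0.00096299]), 'tau': array([-1.16801362e-03, -3.83035898e+01, -2.91601628e+01, -4.38821171e-04,
        1.05880384e-02,  8.92371105e-06]), 'position': array([ 0.16089963, -0.55128499,  0.24909647]), 'orientation': array([-3.10772836e+00, -4.43927301e-01, -6.49156033e-05]), 'contact_force': array([-0.59993517,  0.2375521 ,  0.96596828]), 'ft_torque': array([ 0.09748407, -0.05809922,  0.02245029]), 'grip_force': 0.0, 'grip_width': 0.08510763882264379}
top [[416.54989808   0.         312.56025737]
 [  0.         416.54989808 195.42957916]
 [  0.           0.           1.        ]] [[ 0.00146053 -0.99996968  0.00764886]
 [-0.98316618 -0.00283342 -0.18269166]
 [ 0.1827078  -0.00725327 -0.9831405 ]] [0.0070598  0.55923621 1.03444546] 0.99596875
side [[395.19751321   0.         318.73174593]
 [  0.         395.19751321 194.19051473]
 [  0.           0.           1.        ]] [[-0.83006369 -0.55754664 -0.01166251]
 [-0.27479447  0.42712708 -0.86142351]
 [ 0.48526516 -0.71183158 -0.50775341]] [0.4450197  0.24681707 0.76606889] 0.99603515625
```

View pics/top0.png

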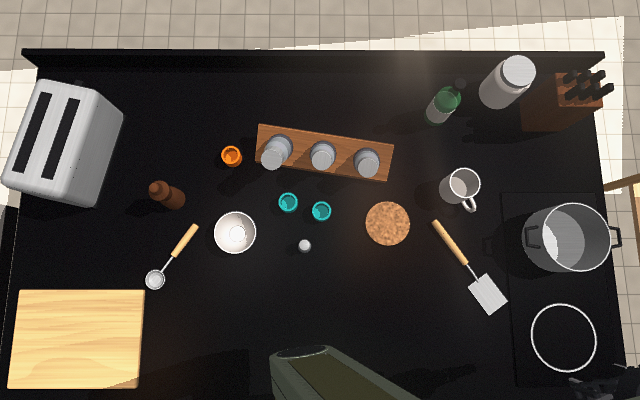

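View pics/side0.png

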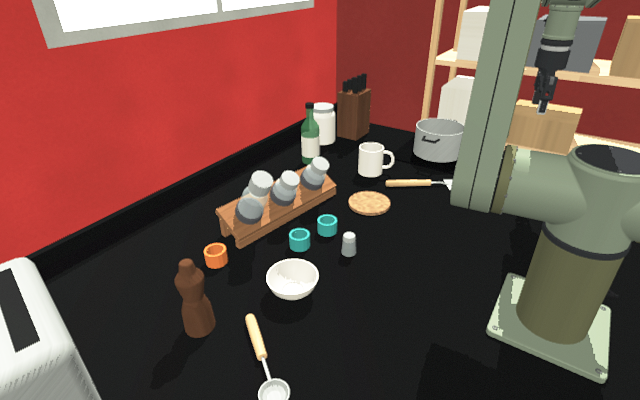

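The top view shows the tall jar in the left slot, with its lid near (272,155). The trivet is at (388,223), the bowl at (235,232) and the mill at (167,195). In the side view the tall lid is near (261,180). Next I measure these from depth.

```bash
python3 - <<'E'
from h import *
for n,(u0,u1,v0,v1) in (("top",(255,296,128,176)),("side",(240,276,165,225))):
    f=dict(np.load(n+"0.npz")); P=cloud(f); c=f["color"]
    Q=P[v0:v1,u0:u1].reshape(-1,3); z=Q[:,2]
    print(n,"maxz",np.sort(z)[-5:], np.histogram(z,bins=np.arange(0,.22,.01))[0])
    Q=Q[z>.085]
    # ransac plane with normal leaning ~30deg
    rng=np.random.default_rng(0);best=0
    for _ in range(3000):
        a,b,d=Q[rng.choice(len(Q),3,False)]
        m=np.cross(b-a,d-a); l=np.linalg.norm(m)
        if l<1e-5: continue
        m/=l; m*=np.sign(m[2])
        if abs(np.arccos(m[2])-.52)>.17: continue
        i=abs((Q-a)@m)<.002
        if i.sum()>best: best=i.sum(); bi=i; bm=m
    S=Q[bi]; mm=np.linalg.svd(S-S.mean(0))[2][2]; mm*=np.sign(mm[2])
    print(best,"n",mm,"tilt",np.degrees(np.arccos(mm[2])),"azim",np.degrees(np.arctan2(mm[1],mm[0])),"mean",S.mean(0),"ext",np.ptp(S,0))
f=dict(np.load("top0.npz"));P=cloud(f);hsv=cv2.cvtColor(f["color"],cv2.COLOR_BGR2HSV)
def blob(m,n):
    k,l,st,ce=cv2.connectedComponentsWithStats(m.astype(np.uint8))
    for i in range(1,k):
        if st[i,4]>60:
            q=P[l==i]; print(n,st[i],np.median(q,0).round(4),((np.percentile(q,1,0)+np.percentile(q,99,0))/2).round(4),np.ptp(q,0).round(3))
H,S,V=cv2.split(hsv)
w=np.zeros_like(H,bool);w[180:265,345:425]=1
blob(w&(S>60)&(V>80),"trivet")
w=np.zeros_like(H,bool);w[100:200,240:400]=1
blob(w&(S>90)&(V>50)&(H<20),"rack")
blob(w&(S<70)&(V>90),"jars")
w=np.zeros_like(H,bool);w[120:270,130:345]=1
blob(w&(P[...,2]>.02)&(P[...,2]<.25)&~np.isnan(P[...,2]),"others")
E
```

```text
top maxz [1.11911902 1.11911902 1.11911902 1.11911902 1.11911902] [175  18   4  98 102 106 134 275  81  47  26  31  47  78  68   5  38 161
 188  40   0]
267 n [-0.49278952  0.1085606   0.86334992] tilt 30.305181261411036 azim 167.57629020604853 mean [0.62031453 0.1061897  0.18121042] ext [0.04246583 0.04735942 0.02642429]
side maxz [0.60677817 0.60677817 0.60677817 0.60677817 0.60677817] [ 79  36  25 127 154 124 103 100  84  69  83  94 106  79  63  63  78 161
 133  17   0]
266 n [-0.48925731  0.08472637  0.86801424] tilt 29.77130489161536 azim 170.17533044584945 mean [0.62043993 0.10450276 0.18009113] ext [0.04302241 0.04809116 0.02659875]
trivet [ 365  201   45   45 1570] [ 0.4924 -0.1922  0.0094] [ 0.4918 -0.1917  0.0081] [0.194 0.271 1.123]
rack [ 255  123  139   61 3421] [ 0.6802 -0.0384  0.0612] [ 0.6764 -0.0197  0.0409] [0.417 0.382 1.126]
jars [261 134  31  37 757] [0.6396 0.0967 0.1715] [0.6544 0.0976 0.1325] [0.356 0.135 1.12 ]
jars [311 141  25  29 543] [ 0.645  -0.0163  0.1215] [ 0.6526 -0.0172  0.1087] [0.338 0.066 1.053]
jars [355 148  25  30 535] [ 0.6274 -0.1257  0.1222] [ 0.6336 -0.1288  0.1108] [0.319 0.179 1.044]
others [ 255  124   90   51 3467] [0.6719 0.0444 0.0766] [0.6721 0.0419 0.111 ] [0.148 0.239 0.175]
others [221 146  20  20 174] [0.672 0.23  0.034] [0.6728 0.23   0.0302] [0.05 0.05 0.02]
others [148 180  36  29 659] [0.5506 0.3702 0.1247] [0.5554 0.3791 0.0943] [0.054 0.054 0.147]
others [278 193  20  19 149] [0.5469 0.073  0.0349] [0.5449 0.0742 0.0306] [0.049 0.05  0.019]
others [312 201  19  20 144] [ 0.5232 -0.0142  0.035 ] [ 0.5224 -0.0141  0.0311] [0.05  0.047 0.02 ]
others [214 212  42  42 707] [0.4689 0.2213 0.0356] [0.4644 0.2092 0.0341] [0.106 0.107 0.03 ]
others [298 239  13  13 125] [0.4304 0.0299 0.0519] [0.4314 0.0297 0.039 ] [0.031 0.031 0.037]
```

```bash
cat >> h.py <<'E'
def axis(az=169.5,tilt=30):
    a,t=np.radians([az,tilt]); n=np.array([np.sin(t)*np.cos(a),np.sin(t)*np.sin(a),np.cos(t)])
    xr=-np.array([np.cos(a),np.sin(a),0]); e1=np.cos(t)*xr+np.sin(t)*np.array([0,0,1])
    return n,e1
def target(phi,az=169.5,tilt=30):   # tool y at phi deg about n from jar x
    n,e1=axis(az,tilt); y=-Rn.from_rotvec(np.radians(phi)*n).apply(e1); z=-n
    return Rn.from_matrix(np.c_[np.cross(y,z),y,z])
def go(p,R):
    s=readout.state()
    d=(np.array(p)-s["position"])/.04; w=(R*Rn.from_rotvec(s["orientation"]).inv()).as_rotvec(); w=np.degrees(w)/5
    print("trans units",d.round(2),"turn units",w.round(2),"q",np.round(s["q"],2),"F",np.round(s["contact_force"],1),"w",round(s["grip_width"],4))
E
python3 - <<'E'
from h import *
n,e1=axis(); top=np.array([.6204,.1053,.1807])
print(n,e1,target(67.5).as_matrix())
go(top+.104*n,target(67.5))
E
```

```text
[-0.49162745  0.09111776  0.8660254 ] [ 0.85152373 -0.15782059  0.5       ] [[ 0.71696683 -0.4942277   0.49162745]
 [-0.52208258 -0.84801376 -0.09111776]
 [ 0.46193977 -0.19134172 -0.8660254 ]]
trans units [10.21 16.65  0.54] turn units [ 1.49 -5.99 -9.63] q [-1.44  0.21  1.54  0.    1.39 -0.15] F [ 0.2 -0.7 -0.8] w 0.0853
```

apply_moves(moves=[{"translation": [0.51, 0.83, 0.03], "turn": [0.075, -0.3, -0.48], "hand": 1}, {"translation": [0.51, 0.83, 0.03], "turn": [0.075, -0.3, -0.48], "hand": 1}, {"translation": [0.51, 0.83, 0.03], "turn": [0.075, -0.3, -0.48], "hand": 1}, {"translation": [0.51, 0.83, 0.03], "turn": [0.075, -0.3, -0.48], "hand": 1}, {"translation": [0.51, 0.83, 0.03], "turn": [0.075, -0.3, -0.48], "hand": 1}, {"translation": [0.51, 0.83, 0.03], "turn": [0.075, -0.3, -0.48], "hand": 1}, {"translation": [0.51, 0.83, 0.03], "turn": [0.075, -0.3, -0.48], "hand": 1}, {"translation": [0.51, 0.83, 0.03], "turn": [0.075, -0.3, -0.48], "hand": 1}, {"translation": [0.51, 0.83, 0.03], "turn": [0.075, -0.3, -0.48], "hand": 1}, {"translation": [0.51, 0.83, 0.03], "turn": [0.075, -0.3, -0.48], "hand": 1}, {"translation": [0.51, 0.83, 0.03], "turn": [0.075, -0.3, -0.48], "hand": 1}, {"translation": [0.51, 0.83, 0.03], "turn": [0.075, -0.3, -0.48], "hand": 1}, {"translation": [0.51, 0.83, 0.03], "turn": [0.075, -0.3, -0.48], "hand": 1}, {"translation": [0.51, 0.83, 0.03], "turn": [0.075, -0.3, -0.48], "hand": 1}, {"translation": [0.51, 0.83, 0.03], "turn": [0.075, -0.3, -0.48], "hand": 1}, {"translation": [0.51, 0.83, 0.03], "turn": [0.075, -0.3, -0.48], "hand": 1}, {"translation": [0.51, 0.83, 0.03], "turn": [0.075, -0.3, -0.48], "hand": 1}, {"translation": [0.51, 0.83, 0.03], "turn": [0.075, -0.3, -0.48], "hand": 1}, {"translation": [0.51, 0.83, 0.03], "turn": [0.075, -0.3, -0.48], "hand": 1}, {"translation": [0.51, 0.83, 0.03], "turn": [0.075, -0.3, -0.48], "hand": 1}])

```text
t: 1.77
position: [0.5691, 0.1142, 0.2739]
orientation: [-2.861, 0.847, -0.797]
contact_force: [0.9, -0.5, 0.4]
grip_width: 0.0853
grip_force: 0.0
```

```bash
cat > look.py <<'E'
from h import *
import sys
n0,e1=axis(); top=np.array([.6204,.1053,.1807])
s=readout.state(); f=vision.grab_frame("wrist"); T=wristT(f,s)
cv2.imwrite(f"pics/{sys.argv[1]}.png",f["color"]); np.savez(sys.argv[1]+".npz",T=T,**f)
P=cloud(f,T); Q=P[(f["z_map"]>0)&(np.linalg.norm(P-top,axis=-1)<.045)]
h=(Q-top)@n0; Q=Q[abs(h)<.008]; print(len(Q))
if len(Q)>50:
    for _ in range(4):
        c=Q.mean(0); m=np.linalg.svd(Q-c,full_matrices=False)[2][2]; m*=np.sign(m[2]); Q=Q[abs((Q-c)@m)<.0025]
    uv,_=cv2.projectPoints(Q-0,cv2.Rodrigues(T[:3,:3].T)[0],-T[:3,:3].T@T[:3,3],f["intrinsics"],None)
    a=e1; b=np.cross(m,a); ab=np.c_[Q@a,Q@b].astype(np.float32)
    hull=cv2.convexHull(ab); (cc),r=cv2.minEnclosingCircle(hull); el=cv2.fitEllipse(hull)
    for nm,k in (("circ",cc),("ell",el[0])):
        X=c+(k[0]-c@a)*a+(k[1]-c@b)*b; X=X-m*((X-c)@m)
        print(nm,X.round(4))
    print(len(Q),"n",m.round(4),"tilt",np.degrees(np.arccos(m[2])).round(2),"az",np.degrees(np.arctan2(m[1],m[0])).round(2),"mean",c.round(4),"r",r,el[1],"img",uv.min((0,1)),uv.max((0,1)))
go(top+.104*n0,target(67.5))
E
python3 look.py w1
```

```text
2801
circ [0.6196 0.1021 0.1802]
ell [0.6197 0.1021 0.1803]
2728 n [-0.491   0.0793  0.8675] tilt 29.83 az 170.82 mean [0.6204 0.1016 0.1807] r 0.02556670643389225 (0.05034603178501129, 0.05056413263082504) img [291. 176.] [351. 232.]
trans units [-0.06 -0.14 -0.08] turn units [-0.06  0.05 -0.04] q [ 0.14 -0.05  1.86 -0.2   0.84  2.38] F [2.3 3.  0.5] w 0.0851
```

View pics/w1.png

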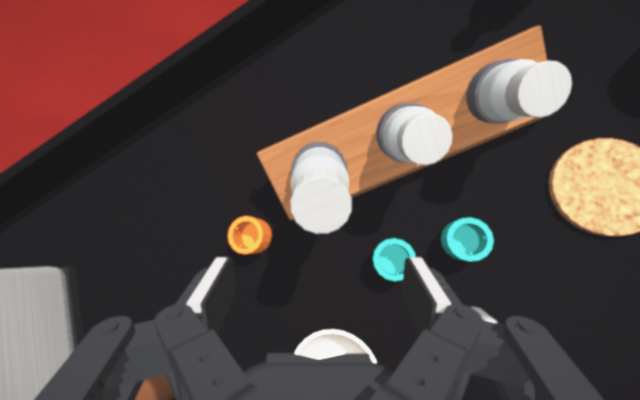

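The wrist view shows the tall lid at about (321,204), which gives a top centre of (0.620,0.102,0.180). I go closer and look again.

```bash
sed -i 's/az=169.5/az=170.5/' h.py; python3 - <<'E'
from h import *
n,e1=axis(); top=np.array([.6199,.1030,.1804]); print(n)
go(top+.04*n,target(67.5))
E
```

```text
[-0.4931428  0.0825238  0.8660254]
trans units [ 0.71 -0.35 -1.48] turn units [-0.06  0.05  0.16] q [ 0.14 -0.05  1.86 -0.2   0.84  2.38] F [2.3 3.  0.5] w 0.0851
```

apply_moves(moves=[{"translation": [0.18, -0.09, -0.37], "turn": [-0.01, 0.01, 0.04], "hand": 0.85}, {"translation": [0.18, -0.09, -0.37], "turn": [-0.01, 0.01, 0.04], "hand": 0.85}, {"translation": [0.18, -0.09, -0.37], "turn": [-0.01, 0.01, 0.04], "hand": 0.85}, {"translation": [0.18, -0.09, -0.37], "turn": [-0.01, 0.01, 0.04], "hand": 0.85}, {"translation": [0, 0, 0], "turn": [0, 0, 0], "hand": 0.85}, {"translation": [0, 0, 0], "turn": [0, 0, 0], "hand": 0.85}])

```text
t: 2.32
position: [0.5967, 0.0971, 0.2134]
orientation: [-2.872, 0.825, -0.786]
contact_force: [1.5, 0.8, -0.8]
grip_width: 0.0726
grip_force: 0.0
```

```bash
sed -i 's/go(top+.104\*n0/go(top+.04*n0/; s/top=np.array.*/top=np.array([.6199,.1030,.1804])/' look.py; cat >> look.py <<'E'
if len(Q)>50:
    # support width vs direction (16-gon): flats = minima; phi measured about n from jar x
    ph=np.radians(np.arange(0,180,1.25)); D=np.c_[np.cos(ph),np.sin(ph)]@(hull.reshape(-1,2).T); w=np.ptp(D,axis=1)
    z=np.sum((w-w.mean())*np.exp(16j*ph)); print("flat phase deg", np.degrees(np.angle(-z))/16, "amp",2*abs(z)/len(ph))
    g=cv2.cvtColor(f["color"],cv2.COLOR_BGR2GRAY); u0,v0=uv.min((0,1)).astype(int)-25;u1,v1=uv.max((0,1)).astype(int)+25
    cv2.imwrite(f"pics/{sys.argv[1]}c.png",cv2.resize(f["color"][max(v0,0):v1,max(u0,0):u1],None,fx=3,fy=3,interpolation=cv2.INTER_CUBIC)[:600,:800])
E
python3 look.py w2
```

```text
5007
circ [0.6198 0.1022 0.1803]
ell [0.6197 0.1022 0.1802]
4809 n [-0.4912  0.0772  0.8676] tilt 29.82 az 171.07 mean [0.6208 0.1014 0.1809] r 0.02580348029732704 (0.050473351031541824, 0.051038265228271484) img [261. 203.] [342. 277.]
trans units [0.07 0.22 0.  ] turn units [ 0.06 -0.05  0.03] q [ 0.08  0.06  1.87 -0.2   0.71  2.33] F [-0.4 -0.2  0.5] w 0.0729
flat phase deg 0.1845967455175122 amp 0.00027440102755176194
```

apply_moves(moves=[{"translation": [0.07, 0.22, 0], "turn": [0.06, -0.05, 0.03], "hand": 0.85}, {"translation": [0.18, -0.03, -0.31], "turn": [0, 0, 0], "hand": 0.85}, {"translation": [0.18, -0.03, -0.31], "turn": [0, 0, 0], "hand": 0.85}, {"translation": [0.18, -0.03, -0.31], "turn": [0, 0, 0], "hand": 0.85}, {"translation": [0.18, -0.03, -0.32], "turn": [0, 0, 0], "hand": 0.85}, {"translation": [0, 0, 0], "turn": [0, 0, 0], "hand": 0.85}, {"translation": [0, 0, 0], "turn": [0, 0, 0], "hand": 0.85}])

```text
t: 2.95
position: [0.6294, 0.1021, 0.1655]
orientation: [-2.863, 0.82, -0.794]
contact_force: [-0.4, -0.2, 0.5]
grip_width: 0.0726
grip_force: 0.0
```

```bash
python3 - <<'E'
from h import *
n,e1=axis(); top=np.array([.6199,.1030,.1804])
go(top-.018*n,target(67.5))
E
```

```text
trans units [-0.02 -0.01 -0.02] turn units [-0.01  0.01 -0.01] q [ 0.08  0.19  1.84 -0.21  0.61  2.36] F [-0.4 -0.2  0.5] w 0.0726
```

apply_moves(moves=[{"translation": [0, 0, 0], "turn": [0, 0, 0], "hand": 0.62}, {"translation": [0, 0, 0], "turn": [0, 0, 0], "hand": 0.6}, {"translation": [0, 0, 0], "turn": [0, 0, 0], "hand": 0.59}, {"translation": [0, 0, 0], "turn": [0, 0, 0], "hand": 0.58}, {"translation": [0, 0, 0], "turn": [0, 0, 0], "hand": 0.58}])

```text
t: 3.37
position: [0.6297, 0.1019, 0.1666]
orientation: [-2.862, 0.82, -0.796]
contact_force: [-4.9, 0.3, 6.4]
grip_width: 0.0497
grip_force: 14.1
```

```bash
cat > st.py <<'E'
from h import *
s=readout.state(); R=Rn.from_rotvec(s["orientation"]); n,e1=axis(); top=np.array([.6199,.1030,.1804])
d=s["position"]-top+.018*n; y=R.as_matrix()[:,1]; yy=y-n*(y@n)
print("q",s["q"].round(2),"Ftool",R.inv().apply(s["contact_force"]).round(1),"Mtool",R.inv().apply(s["ft_torque"]).round(2),"w",round(s["grip_width"],4),"gf",s["grip_force"])
print("TCP vs start: along n",(d@n).round(4),"perp",(d-n*(d@n)).round(4),"tilt err",np.degrees(np.arccos(-R.as_matrix()[:,2]@n)).round(2),"phi",np.degrees(np.arctan2(-y@np.cross(n,e1),-y@e1)).round(2),"t",s["t"])
E
python3 st.py
```

```text
q [ 0.08  0.19  1.84 -0.21  0.61  2.36] Ftool [-0.8  0.8 -8. ] Mtool [-0.19 -0.39  0.  ] w 0.0497 gf 14.14354060210826
TCP vs start: along n 0.0011 perp [0.0015 0.0002 0.0008] tilt err 0.16 phi 67.51 t 3.3667
```

apply_moves(moves=[{"translation": [0, 0, 0], "turn": [0, 0, 0], "hand": 0.4}, {"translation": [0, 0, 0], "turn": [0, 0, 0], "hand": 0.4}, {"translation": [-0.0023, 0.0004, 0.004], "turn": [-0.271, 0.045, 0.476], "hand": 0.4}, {"translation": [-0.0023, 0.0004, 0.004], "turn": [-0.542, 0.091, 0.953], "hand": 0.4}, {"translation": [-0.0023, 0.0004, 0.004], "turn": [-0.542, 0.091, 0.953], "hand": 0.4}, {"translation": [-0.0023, 0.0004, 0.004], "turn": [-0.542, 0.091, 0.953], "hand": 0.4}, {"translation": [-0.0023, 0.0004, 0.004], "turn": [-0.542, 0.091, 0.953], "hand": 0.4}, {"translation": [-0.0023, 0.0004, 0.004], "turn": [-0.542, 0.091, 0.953], "hand": 0.4}])

```text
t: 4.03
position: [0.629, 0.1016, 0.1665]
orientation: [2.961, -0.038, 0.786]
contact_force: [0.3, -0.5, 0.5]
grip_width: 0.0489
grip_force: 61.7
```

```bash
python3 st.py
```

```text
q [ 0.08  0.19  1.84 -0.21  0.61  1.82] Ftool [ 0.6  0.5 -0.3] Mtool [ 0.03 -0.23 -0.  ] w 0.0489 gf 61.72055786009878
TCP vs start: along n 0.0014 perp [ 0.0009 -0.      0.0005] tilt err 0.09 phi 98.03 t 4.0333
```

apply_moves(moves=[{"translation": [-0.0023, 0.0004, 0.004], "turn": [-0.542, 0.091, 0.953], "hand": 0.4}, {"translation": [-0.0023, 0.0004, 0.004], "turn": [-0.542, 0.091, 0.953], "hand": 0.4}, {"translation": [-0.0023, 0.0004, 0.004], "turn": [-0.542, 0.091, 0.953], "hand": 0.4}, {"translation": [-0.0023, 0.0004, 0.004], "turn": [-0.542, 0.091, 0.953], "hand": 0.4}, {"translation": [-0.0023, 0.0004, 0.004], "turn": [-0.542, 0.091, 0.953], "hand": 0.4}, {"translation": [-0.0023, 0.0004, 0.004], "turn": [-0.542, 0.091, 0.953], "hand": 0.4}, {"translation": [-0.0023, 0.0004, 0.004], "turn": [-0.542, 0.091, 0.953], "hand": 0.4}, {"translation": [-0.0023, 0.0004, 0.004], "turn": [-0.542, 0.091, 0.953], "hand": 0.4}, {"translation": [-0.0023, 0.0004, 0.004], "turn": [-0.542, 0.091, 0.953], "hand": 0.4}, {"translation": [-0.0023, 0.0004, 0.004], "turn": [-0.542, 0.091, 0.953], "hand": 0.4}, {"translation": [-0.0023, 0.0004, 0.004], "turn": [-0.542, 0.091, 0.953], "hand": 0.4}, {"translation": [-0.0023, 0.0004, 0.004], "turn": [-0.542, 0.091, 0.953], "hand": 0.4}, {"translation": [-0.0023, 0.0004, 0.004], "turn": [-0.542, 0.091, 0.953], "hand": 0.4}, {"translation": [-0.0023, 0.0004, 0.004], "turn": [-0.542, 0.091, 0.953], "hand": 0.4}, {"translation": [-0.0023, 0.0004, 0.004], "turn": [-0.542, 0.091, 0.953], "hand": 0.4}, {"translation": [-0.0023, 0.0004, 0.004], "turn": [-0.542, 0.091, 0.953], "hand": 0.4}, {"translation": [-0.0023, 0.0004, 0.004], "turn": [-0.542, 0.091, 0.953], "hand": 0.4}, {"translation": [-0.0023, 0.0004, 0.004], "turn": [-0.542, 0.091, 0.953], "hand": 0.4}, {"translation": [-0.0023, 0.0004, 0.004], "turn": [-0.542, 0.091, 0.953], "hand": 0.4}, {"translation": [-0.0023, 0.0004, 0.004], "turn": [-0.542, 0.091, 0.953], "hand": 0.4}])

```text
t: 5.7
position: [0.6273, 0.1019, 0.1697]
orientation: [1.551, 2.155, 0.314]
contact_force: [0.3, -0.1, -0.4]
grip_width: 0.0492
grip_force: 61.8
```

```bash
python3 st.py
```

```text
q [ 0.08  0.18  1.84 -0.21  0.62 -0.1 ] Ftool [-0.1  0.1  0.5] Mtool [0.17 0.07 0.03] w 0.0492 gf 61.81041355244815
TCP vs start: along n 0.005 perp [ 0.001  -0.      0.0006] tilt err 0.06 phi -151.96 t 5.7
```

apply_moves(moves=[{"translation": [-0.0023, 0.0004, 0.004], "turn": [-0.542, 0.091, 0.953], "hand": 0.4}, {"translation": [-0.0023, 0.0004, 0.004], "turn": [-0.542, 0.091, 0.953], "hand": 0.4}, {"translation": [-0.0023, 0.0004, 0.004], "turn": [-0.542, 0.091, 0.953], "hand": 0.4}, {"translation": [-0.0023, 0.0004, 0.004], "turn": [-0.542, 0.091, 0.953], "hand": 0.4}, {"translation": [-0.0023, 0.0004, 0.004], "turn": [-0.542, 0.091, 0.953], "hand": 0.4}, {"translation": [-0.0023, 0.0004, 0.004], "turn": [-0.542, 0.091, 0.953], "hand": 0.4}, {"translation": [-0.0023, 0.0004, 0.004], "turn": [-0.542, 0.091, 0.953], "hand": 0.4}, {"translation": [-0.0023, 0.0004, 0.004], "turn": [-0.542, 0.091, 0.953], "hand": 0.4}, {"translation": [-0.0023, 0.0004, 0.004], "turn": [-0.542, 0.091, 0.953], "hand": 0.4}, {"translation": [-0.0023, 0.0004, 0.004], "turn": [-0.542, 0.091, 0.953], "hand": 0.4}, {"translation": [-0.0023, 0.0004, 0.004], "turn": [-0.542, 0.091, 0.953], "hand": 0.4}, {"translation": [-0.0023, 0.0004, 0.004], "turn": [-0.542, 0.091, 0.953], "hand": 0.4}, {"translation": [-0.0023, 0.0004, 0.004], "turn": [-0.542, 0.091, 0.953], "hand": 0.4}, {"translation": [-0.0023, 0.0004, 0.004], "turn": [-0.542, 0.091, 0.953], "hand": 0.4}, {"translation": [-0.0023, 0.0004, 0.004], "turn": [-0.542, 0.091, 0.953], "hand": 0.4}, {"translation": [-0.0023, 0.0004, 0.004], "turn": [-0.542, 0.091, 0.953], "hand": 0.4}, {"translation": [-0.0023, 0.0004, 0.004], "turn": [-0.542, 0.091, 0.953], "hand": 0.4}, {"translation": [-0.0023, 0.0004, 0.004], "turn": [-0.542, 0.091, 0.953], "hand": 0.4}, {"translation": [-0.0023, 0.0004, 0.004], "turn": [-0.542, 0.091, 0.953], "hand": 0.4}, {"translation": [-0.001, 0.0002, 0.002], "turn": [-0.271, 0.045, 0.476], "hand": 0.4}])

```text
t: 7.37
position: [0.6251, 0.1023, 0.1725]
orientation: [-0.815, 2.53, -0.33]
contact_force: [-0.2, 0.0, 0.6]
grip_width: 0.0491
grip_force: 61.9
```

```bash
python3 st.py
```

```text
q [ 0.09  0.17  1.85 -0.22  0.62 -1.97] Ftool [-0.1 -0.1 -0.6] Mtool [-0.1   0.18  0.07] w 0.0491 gf 61.910350592806935
TCP vs start: along n 0.0085 perp [0.0005 0.0001 0.0003] tilt err 0.1 phi -44.74 t 7.3667
```

apply_moves(moves=[{"translation": [0, 0, 0], "turn": [0, 0, 0], "hand": 0.7}, {"translation": [0, 0, 0], "turn": [0, 0, 0], "hand": 0.85}, {"translation": [0, 0, 0], "turn": [0, 0, 0], "hand": 0.85}, {"translation": [0, 0, 0], "turn": [0, 0, 0], "hand": 0.85}, {"translation": [0, 0, 0], "turn": [0, 0, 0], "hand": 0.85}, {"translation": [0, 0, 0], "turn": [0.542, -0.091, -0.953], "hand": 0.85}, {"translation": [0, 0, 0], "turn": [0.542, -0.091, -0.953], "hand": 0.85}, {"translation": [0, 0, 0], "turn": [0.542, -0.091, -0.953], "hand": 0.85}, {"translation": [0, 0, 0], "turn": [0.542, -0.091, -0.953], "hand": 0.85}, {"translation": [0, 0, 0], "turn": [0.542, -0.091, -0.953], "hand": 0.85}, {"translation": [0, 0, 0], "turn": [0.542, -0.091, -0.953], "hand": 0.85}, {"translation": [0, 0, 0], "turn": [0.542, -0.091, -0.953], "hand": 0.85}, {"translation": [0, 0, 0], "turn": [0.542, -0.091, -0.953], "hand": 0.85}, {"translation": [0, 0, 0], "turn": [0.542, -0.091, -0.953], "hand": 0.85}, {"translation": [0, 0, 0], "turn": [0.542, -0.091, -0.953], "hand": 0.85}, {"translation": [0, 0, 0], "turn": [0.542, -0.091, -0.953], "hand": 0.85}, {"translation": [0, 0, 0], "turn": [0.542, -0.091, -0.953], "hand": 0.85}, {"translation": [0, 0, 0], "turn": [0.542, -0.091, -0.953], "hand": 0.85}, {"translation": [0, 0, 0], "turn": [0.542, -0.091, -0.953], "hand": 0.85}, {"translation": [0, 0, 0], "turn": [0.542, -0.091, -0.953], "hand": 0.85}])

```text
t: 9.03
position: [0.6252, 0.1023, 0.1723]
orientation: [1.055, 2.41, 0.17]
contact_force: [0.9, -0.8, 0.5]
grip_width: 0.0725
grip_force: 0.0
```

apply_moves(moves=[{"translation": [0, 0, 0], "turn": [0.542, -0.091, -0.953], "hand": 0.85}, {"translation": [0, 0, 0], "turn": [0.542, -0.091, -0.953], "hand": 0.85}, {"translation": [0, 0, 0], "turn": [0.542, -0.091, -0.953], "hand": 0.85}, {"translation": [0, 0, 0], "turn": [0.542, -0.091, -0.953], "hand": 0.85}, {"translation": [0, 0, 0], "turn": [0.542, -0.091, -0.953], "hand": 0.85}, {"translation": [0, 0, 0], "turn": [0.542, -0.091, -0.953], "hand": 0.85}, {"translation": [0, 0, 0], "turn": [0.542, -0.091, -0.953], "hand": 0.85}, {"translation": [0, 0, 0], "turn": [0.542, -0.091, -0.953], "hand": 0.85}, {"translation": [0, 0, 0], "turn": [0.542, -0.091, -0.953], "hand": 0.85}, {"translation": [0, 0, 0], "turn": [0.542, -0.091, -0.953], "hand": 0.85}, {"translation": [0, 0, 0], "turn": [0.542, -0.091, -0.953], "hand": 0.85}, {"translation": [0, 0, 0], "turn": [0.542, -0.091, -0.953], "hand": 0.85}, {"translation": [0, 0, 0], "turn": [0.542, -0.091, -0.953], "hand": 0.85}, {"translation": [0, 0, 0], "turn": [0.542, -0.091, -0.953], "hand": 0.85}, {"translation": [0, 0, 0], "turn": [0.542, -0.091, -0.953], "hand": 0.85}, {"translation": [0, 0, 0], "turn": [0.542, -0.091, -0.953], "hand": 0.85}, {"translation": [0, 0, 0], "turn": [0.542, -0.091, -0.953], "hand": 0.85}, {"translation": [0, 0, 0], "turn": [0.542, -0.091, -0.953], "hand": 0.85}, {"translation": [0, 0, 0], "turn": [0.542, -0.091, -0.953], "hand": 0.85}, {"translation": [0, 0, 0], "turn": [0.542, -0.091, -0.953], "hand": 0.85}])

```text
t: 10.7
position: [0.6252, 0.1023, 0.1723]
orientation: [2.814, 0.566, 0.718]
contact_force: [0.5, -0.5, 0.6]
grip_width: 0.0728
grip_force: 0.0
```

apply_moves(moves=[{"translation": [0, 0, 0], "turn": [0.542, -0.091, -0.953], "hand": 0.85}, {"translation": [0, 0, 0], "turn": [0.542, -0.091, -0.953], "hand": 0.85}, {"translation": [0, 0, 0], "turn": [0.542, -0.091, -0.953], "hand": 0.85}, {"translation": [0, 0, 0], "turn": [0.542, -0.091, -0.953], "hand": 0.85}, {"translation": [0, 0, 0], "turn": [0.542, -0.091, -0.953], "hand": 0.85}, {"translation": [0, 0, 0], "turn": [0.542, -0.091, -0.953], "hand": 0.85}, {"translation": [0, 0, 0], "turn": [0.542, -0.091, -0.953], "hand": 0.85}, {"translation": [0, 0, 0], "turn": [0.542, -0.091, -0.953], "hand": 0.85}, {"translation": [0, 0, 0], "turn": [0.542, -0.091, -0.953], "hand": 0.85}, {"translation": [0, 0, 0], "turn": [0.542, -0.091, -0.953], "hand": 0.85}, {"translation": [0, 0, 0], "turn": [0, 0, 0], "hand": 0.85}])

```text
t: 11.62
position: [0.6252, 0.1023, 0.1723]
orientation: [-2.862, 0.823, -0.794]
contact_force: [0.7, -0.1, 0.0]
grip_width: 0.0725
grip_force: 0.0
```

```bash
python3 st.py; python3 - <<'E'
from h import *
n,e1=axis(); top=np.array([.6199,.1030,.1804])
go(top-.0085*n,target(67.5))
f=vision.grab_frame("wrist"); cv2.imwrite("pics/w3.png",f["color"])
E
```

```text
q [ 0.08  0.17  1.85 -0.21  0.62  2.36] Ftool [ 0.5 -0.2  0.3] Mtool [-0.15 -0.14  0.01] w 0.0725 gf 0.0
TCP vs start: along n 0.0083 perp [0.0006 0.0001 0.0003] tilt err 0.06 phi 67.4 t 11.6167
trans units [-0.03 -0.    0.02] turn units [-0.02  0.01  0.01] q [ 0.08  0.17  1.85 -0.21  0.62  2.36] F [ 0.7 -0.1  0. ] w 0.0725
```

View pics/w3.png

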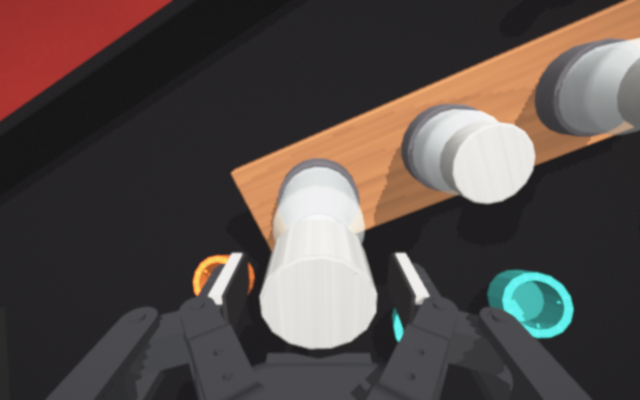

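The lid at (318,300) sits centred between the fingers and has risen in line with the jar. I start the second stroke.

apply_moves(moves=[{"translation": [0, 0, 0], "turn": [0, 0, 0], "hand": 0.62}, {"translation": [0, 0, 0], "turn": [0, 0, 0], "hand": 0.59}, {"translation": [0, 0, 0], "turn": [0, 0, 0], "hand": 0.57}, {"translation": [0, 0, 0], "turn": [0, 0, 0], "hand": 0.4}, {"translation": [0, 0, 0], "turn": [0, 0, 0], "hand": 0.4}, {"translation": [-0.0023, 0.0004, 0.004], "turn": [-0.271, 0.045, 0.476], "hand": 0.4}, {"translation": [-0.0023, 0.0004, 0.004], "turn": [-0.542, 0.091, 0.953], "hand": 0.4}, {"translation": [-0.0023, 0.0004, 0.004], "turn": [-0.542, 0.091, 0.953], "hand": 0.4}, {"translation": [-0.0023, 0.0004, 0.004], "turn": [-0.542, 0.091, 0.953], "hand": 0.4}, {"translation": [-0.0023, 0.0004, 0.004], "turn": [-0.542, 0.091, 0.953], "hand": 0.4}, {"translation": [-0.0023, 0.0004, 0.004], "turn": [-0.542, 0.091, 0.953], "hand": 0.4}, {"translation": [-0.0023, 0.0004, 0.004], "turn": [-0.542, 0.091, 0.953], "hand": 0.4}, {"translation": [-0.0023, 0.0004, 0.004], "turn": [-0.542, 0.091, 0.953], "hand": 0.4}, {"translation": [-0.0023, 0.0004, 0.004], "turn": [-0.542, 0.091, 0.953], "hand": 0.4}, {"translation": [-0.0023, 0.0004, 0.004], "turn": [-0.542, 0.091, 0.953], "hand": 0.4}, {"translation": [-0.0023, 0.0004, 0.004], "turn": [-0.542, 0.091, 0.953], "hand": 0.4}])

```text
t: 13.0
position: [0.6239, 0.1024, 0.1739]
orientation: [2.785, 0.645, 0.706]
contact_force: [-1.6, -0.5, 0.1]
grip_width: 0.049
grip_force: 61.6
```

```bash
python3 st.py
```

```text
q [ 0.08  0.17  1.85 -0.21  0.63  1.34] Ftool [-1.5 -0.1 -0.8] Mtool [ 0.12 -0.32  0.1 ] w 0.049 gf 61.60829655826092
TCP vs start: along n 0.0103 perp [ 0.0002 -0.      0.0001] tilt err 0.1 phi 125.55 t 13.0
```

apply_moves(moves=[{"translation": [-0.0023, 0.0004, 0.004], "turn": [-0.542, 0.091, 0.953], "hand": 0.4}, {"translation": [-0.0023, 0.0004, 0.004], "turn": [-0.542, 0.091, 0.953], "hand": 0.4}, {"translation": [-0.0023, 0.0004, 0.004], "turn": [-0.542, 0.091, 0.953], "hand": 0.4}, {"translation": [-0.0023, 0.0004, 0.004], "turn": [-0.542, 0.091, 0.953], "hand": 0.4}, {"translation": [-0.0023, 0.0004, 0.004], "turn": [-0.542, 0.091, 0.953], "hand": 0.4}, {"translation": [-0.0023, 0.0004, 0.004], "turn": [-0.542, 0.091, 0.953], "hand": 0.4}, {"translation": [-0.0023, 0.0004, 0.004], "turn": [-0.542, 0.091, 0.953], "hand": 0.4}, {"translation": [-0.0023, 0.0004, 0.004], "turn": [-0.542, 0.091, 0.953], "hand": 0.4}, {"translation": [-0.0023, 0.0004, 0.004], "turn": [-0.542, 0.091, 0.953], "hand": 0.4}, {"translation": [-0.0023, 0.0004, 0.004], "turn": [-0.542, 0.091, 0.953], "hand": 0.4}, {"translation": [-0.0023, 0.0004, 0.004], "turn": [-0.542, 0.091, 0.953], "hand": 0.4}, {"translation": [-0.0023, 0.0004, 0.004], "turn": [-0.542, 0.091, 0.953], "hand": 0.4}, {"translation": [-0.0023, 0.0004, 0.004], "turn": [-0.542, 0.091, 0.953], "hand": 0.4}, {"translation": [-0.0023, 0.0004, 0.004], "turn": [-0.542, 0.091, 0.953], "hand": 0.4}, {"translation": [-0.0023, 0.0004, 0.004], "turn": [-0.542, 0.091, 0.953], "hand": 0.4}, {"translation": [-0.0023, 0.0004, 0.004], "turn": [-0.542, 0.091, 0.953], "hand": 0.4}, {"translation": [-0.0023, 0.0004, 0.004], "turn": [-0.542, 0.091, 0.953], "hand": 0.4}, {"translation": [-0.0023, 0.0004, 0.004], "turn": [-0.542, 0.091, 0.953], "hand": 0.4}, {"translation": [-0.0023, 0.0004, 0.004], "turn": [-0.542, 0.091, 0.953], "hand": 0.4}, {"translation": [-0.0023, 0.0004, 0.004], "turn": [-0.542, 0.091, 0.953], "hand": 0.4}])

```text
t: 14.67
position: [0.6223, 0.102, 0.1775]
orientation: [0.984, 2.437, 0.148]
contact_force: [-1.5, -2.3, 2.5]
grip_width: 0.0489
grip_force: 61.8
```

apply_moves(moves=[{"translation": [-0.0023, 0.0004, 0.004], "turn": [-0.542, 0.091, 0.953], "hand": 0.4}, {"translation": [-0.0023, 0.0004, 0.004], "turn": [-0.542, 0.091, 0.953], "hand": 0.4}, {"translation": [-0.0023, 0.0004, 0.004], "turn": [-0.542, 0.091, 0.953], "hand": 0.4}, {"translation": [-0.0023, 0.0004, 0.004], "turn": [-0.542, 0.091, 0.953], "hand": 0.4}, {"translation": [-0.0023, 0.0004, 0.004], "turn": [-0.542, 0.091, 0.953], "hand": 0.4}, {"translation": [-0.0023, 0.0004, 0.004], "turn": [-0.542, 0.091, 0.953], "hand": 0.4}, {"translation": [-0.0023, 0.0004, 0.004], "turn": [-0.542, 0.091, 0.953], "hand": 0.4}, {"translation": [-0.0023, 0.0004, 0.004], "turn": [-0.542, 0.091, 0.953], "hand": 0.4}, {"translation": [-0.0023, 0.0004, 0.004], "turn": [-0.542, 0.091, 0.953], "hand": 0.4}, {"translation": [-0.0023, 0.0004, 0.004], "turn": [-0.542, 0.091, 0.953], "hand": 0.4}, {"translation": [-0.0023, 0.0004, 0.004], "turn": [-0.542, 0.091, 0.953], "hand": 0.4}, {"translation": [-0.0023, 0.0004, 0.004], "turn": [-0.542, 0.091, 0.953], "hand": 0.4}, {"translation": [-0.0023, 0.0004, 0.004], "turn": [-0.542, 0.091, 0.953], "hand": 0.4}, {"translation": [-0.0023, 0.0004, 0.004], "turn": [-0.271, 0.045, 0.476], "hand": 0.4}])

```text
t: 15.83
position: [0.6216, 0.103, 0.1801]
orientation: [-0.691, 2.557, -0.299]
contact_force: [0.7, 0.1, 0.8]
grip_width: 0.0489
grip_force: 61.8
```

```bash
python3 st.py; python3 look.py w4 | tail -3
```

```text
q [ 0.09  0.16  1.85 -0.21  0.64 -1.87] Ftool [-0.9 -0.5 -0.4] Mtool [-0.03  0.09  0.04] w 0.0489 gf 61.75571704516187
TCP vs start: along n 0.0169 perp [0.0012 0.0001 0.0007] tilt err 0.12 phi -50.23 t 15.8333
746 n [-0.5116  0.0641  0.8568] tilt 31.04 az 172.86 mean [0.6078 0.0942 0.1751] r 0.03819971904158592 (0.028836028650403023, 0.07290809601545334) img [237. 233.] [400. 275.]
trans units [-0.53  0.08  0.87] turn units [-11.61   1.97  20.39] q [ 0.09  0.16  1.85 -0.21  0.64 -1.87] F [-0.3  1.2  0.3] w 0.0492
flat phase deg -4.808683120739372 amp 0.00013889533085550303
```

apply_moves(moves=[{"translation": [-0.0123, 0.0021, 0.0217], "turn": [0, 0, 0], "hand": 0.4}, {"translation": [-0.0247, 0.0041, 0.0433], "turn": [0, 0, 0], "hand": 0.4}, {"translation": [-0.0247, 0.0041, 0.0433], "turn": [0, 0, 0], "hand": 0.4}])

```text
t: 16.13
position: [0.6182, 0.1033, 0.1835]
orientation: [-0.685, 2.561, -0.297]
contact_force: [-0.0, -0.3, -0.2]
grip_width: 0.049
grip_force: 61.9
```

```bash
python3 st.py
```

```text
q [ 0.09  0.14  1.85 -0.21  0.65 -1.87] Ftool [ 0.2 -0.1  0.2] Mtool [-0.12  0.23  0.01] w 0.049 gf 61.90681429230608
TCP vs start: along n 0.0216 perp [0.0001 0.     0.    ] tilt err 0.14 phi -50.51 t 16.1333
```

Free, with no force. I keep lifting along the axis.

apply_moves(moves=[{"translation": [-0.0247, 0.0041, 0.0433], "turn": [0, 0, 0], "hand": 0.4}, {"translation": [-0.037, 0.0062, 0.065], "turn": [0, 0, 0], "hand": 0.4}, {"translation": [-0.037, 0.0062, 0.065], "turn": [0, 0, 0], "hand": 0.4}, {"translation": [-0.037, 0.0062, 0.065], "turn": [0, 0, 0], "hand": 0.4}, {"translation": [-0.037, 0.0062, 0.065], "turn": [0, 0, 0], "hand": 0.4}, {"translation": [-0.037, 0.0062, 0.065], "turn": [0, 0, 0], "hand": 0.4}, {"translation": [-0.074, 0.0124, 0.13], "turn": [0, 0, 0], "hand": 0.4}, {"translation": [-0.123, 0.021, 0.217], "turn": [0, 0, 0], "hand": 0.4}, {"translation": [-0.123, 0.021, 0.217], "turn": [0, 0, 0], "hand": 0.4}, {"translation": [-0.123, 0.021, 0.217], "turn": [0, 0, 0], "hand": 0.4}, {"translation": [-0.123, 0.021, 0.217], "turn": [0, 0, 0], "hand": 0.4}, {"translation": [0, 0, 0], "turn": [0, 0, 0], "hand": 0.4}])

```text
t: 17.13
position: [0.5881, 0.1092, 0.242]
orientation: [-0.685, 2.555, -0.297]
contact_force: [0.1, 0.2, -0.1]
grip_width: 0.0488
grip_force: 61.9
```

```bash
python3 st.py; python3 - <<'E'
from h import *
s=readout.state(); R=Rn.from_rotvec(s["orientation"]); z=R.as_matrix()[:,2]
w=np.cross(z,[0,0,-1]); w*=np.arccos(-z[2])/np.linalg.norm(w)
go([.492,-.192,.20],Rn.from_rotvec(w)*R)
f=vision.grab_frame("side"); cv2.imwrite("pics/side1.png",f["color"][100:300,180:480].repeat(2,0).repeat(2,1))
E
```

```text
q [ 0.11  0.01  1.87 -0.2   0.76 -1.88] Ftool [-0.2  0.2  0.1] Mtool [-0.14  0.16  0.01] w 0.0488 gf 61.87705688062124
TCP vs start: along n 0.0875 perp [0.0025 0.0005 0.0014] tilt err 0.27 phi -50.48 t 17.1333
trans units [-2.4  -7.53 -1.05] turn units [1.   5.97 0.  ] q [ 0.11  0.01  1.87 -0.2   0.76 -1.88] F [ 0.1  0.2 -0.1] w 0.0488
```

View pics/side1.png

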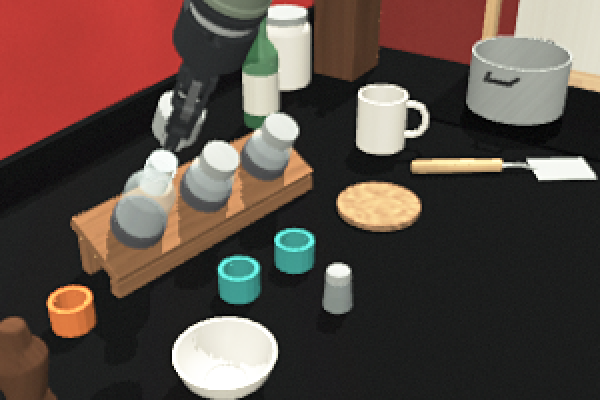

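The lid is in the fingers at (180,120), clear of the bare neck at (160,165), and the trivet is at (378,205). I carry it over and bring it upright.

apply_moves(moves=[{"translation": [-0.1, -0.2, 0], "turn": [0.125, 0.746, 0], "hand": 0.4}, {"translation": [-0.2, -0.6, 0], "turn": [0.125, 0.746, 0], "hand": 0.4}, {"translation": [-0.2, -0.6, 0], "turn": [0.125, 0.746, 0], "hand": 0.4}, {"translation": [-0.2, -0.6, 0], "turn": [0.125, 0.746, 0], "hand": 0.4}, {"translation": [-0.2, -0.6, 0], "turn": [0.125, 0.746, 0], "hand": 0.4}, {"translation": [-0.2, -0.6, 0], "turn": [0.125, 0.746, 0], "hand": 0.4}, {"translation": [-0.2, -0.6, 0], "turn": [0.125, 0.746, 0], "hand": 0.4}, {"translation": [-0.2, -0.6, 0], "turn": [0.125, 0.746, 0], "hand": 0.4}, {"translation": [-0.2, -0.6, 0], "turn": [0, 0, -0.9], "hand": 0.4}, {"translation": [-0.2, -0.6, 0], "turn": [0, 0, -0.9], "hand": 0.4}, {"translation": [-0.2, -0.6, 0], "turn": [0, 0, -0.9], "hand": 0.4}, {"translation": [-0.2, -0.6, 0], "turn": [0, 0, -0.9], "hand": 0.4}, {"translation": [-0.1, -0.6, 0], "turn": [0, 0, -0.9], "hand": 0.4}, {"translation": [0, -0.13, 0], "turn": [0, 0, -0.9], "hand": 0.4}, {"translation": [0, 0, 0], "turn": [0, 0, -0.9], "hand": 0.4}, {"translation": [0, 0, 0], "turn": [0, 0, 0], "hand": 0.4}])

```text
t: 18.52
position: [0.4913, -0.1933, 0.2381]
orientation: [-0.045, -3.136, -0.003]
contact_force: [0.8, 0.1, -0.2]
grip_width: 0.0487
grip_force: 62.1
```

```bash
cat > up.py <<'E'
from h import *
s=readout.state(); R=Rn.from_rotvec(s["orientation"]); z=R.as_matrix()[:,2]
w=np.cross(z,[0,0,-1]); l=np.linalg.norm(w); w*=np.arcsin(l)/max(l,1e-9)
print("tilt deg",np.degrees(l)); go([.492,-.192,.06],Rn.from_rotvec(w)*R)
E
python3 up.py; python3 - <<'E'
from h import *
f=vision.grab_frame("side"); cv2.imwrite("pics/side2.png",f["color"][80:280,250:550].repeat(2,0).repeat(2,1))
P=cloud(f); m=np.linalg.norm(P[...,:2]-[.492,-.192],axis=-1)<.12
hsv=cv2.cvtColor(f["color"],cv2.COLOR_BGR2HSV); k=m&(P[...,2]>.12)&(P[...,2]<.27)&(hsv[...,1]<60)&(hsv[...,2]>110)
Q=P[k]; print(len(Q),Q.min(0),Q.max(0),np.percentile(Q,[2,50,98],axis=0))
E
```

```text
tilt deg 0.3074465170958445
trans units [ 0.02  0.03 -4.45] turn units [-0.02 -0.06  0.  ] q [-0.54  0.12  1.67 -0.    1.36 -2.08] F [ 0.8  0.1 -0.2] w 0.0487
242 [ 0.46507146 -0.22145187  0.12065249] [ 0.60195872 -0.14474024  0.25913551] [[ 0.46632373 -0.21497528  0.22002463]
 [ 0.47685722 -0.17810156  0.24221089]
 [ 0.5019077  -0.15595177  0.25598329]]
```

View pics/side2.png

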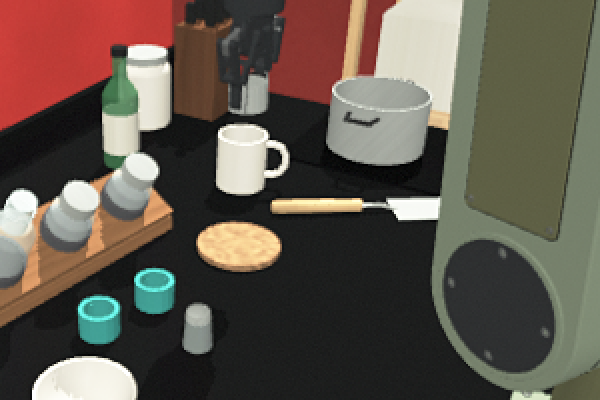

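The lid hangs level at (250,95) above the trivet at (238,245). I lower it.

apply_moves(moves=[{"translation": [0.02, 0.03, -0.3], "turn": [-0.02, -0.06, 0], "hand": 0.4}, {"translation": [0, 0, -0.6], "turn": [0, 0, 0], "hand": 0.4}, {"translation": [0, 0, -0.8], "turn": [0, 0, 0], "hand": 0.4}, {"translation": [0, 0, -0.8], "turn": [0, 0, 0], "hand": 0.4}, {"translation": [0, 0, -0.8], "turn": [0, 0, 0], "hand": 0.4}, {"translation": [0, 0, -0.7], "turn": [0, 0, 0], "hand": 0.4}, {"translation": [0, 0, -0.4], "turn": [0, 0, 0], "hand": 0.4}, {"translation": [0, 0, -0.3], "turn": [0, 0, 0], "hand": 0.4}, {"translation": [0, 0, -0.2], "turn": [0, 0, 0], "hand": 0.4}, {"translation": [0, 0, -0.05], "turn": [0, 0, 0], "hand": 0.4}, {"translation": [0, 0, 0], "turn": [0, 0, 0], "hand": 0.4}, {"translation": [0, 0, 0], "turn": [0, 0, 0], "hand": 0.4}])

```text
t: 19.57
position: [0.4934, -0.1918, 0.0417]
orientation: [0.039, 3.139, -0.002]
contact_force: [0.2, -0.3, 0.1]
grip_width: 0.0491
grip_force: 62.0
```

```bash
python3 up.py; python3 - <<'E'
from h import *
f=vision.grab_frame("side"); cv2.imwrite("pics/side3.png",f["color"][150:250,300:450].repeat(4,0).repeat(4,1))
E
```

```text
tilt deg 0.17679323001821715
trans units [-0.04 -0.01  0.46] turn units [0.02 0.03 0.  ] q [-0.53  0.38  1.81  0.    0.95 -2.08] F [ 0.2 -0.3  0.1] w 0.0491
```

View pics/side3.png

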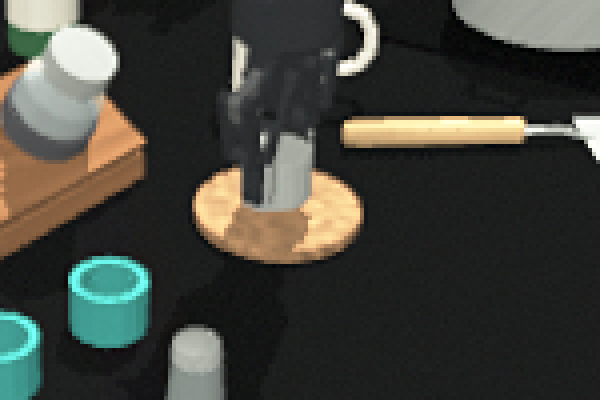

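The lid at (285,175) is just above the trivet, about 1 cm off. I lower slowly.

apply_moves(moves=[{"translation": [0, 0, -0.05], "turn": [0, 0, 0], "hand": 0.4}, {"translation": [0, 0, -0.05], "turn": [0, 0, 0], "hand": 0.4}, {"translation": [0, 0, -0.05], "turn": [0, 0, 0], "hand": 0.4}, {"translation": [0, 0, -0.05], "turn": [0, 0, 0], "hand": 0.4}, {"translation": [0, 0, -0.03], "turn": [0, 0, 0], "hand": 0.4}, {"translation": [0, 0, -0.03], "turn": [0, 0, 0], "hand": 0.4}, {"translation": [0, 0, 0], "turn": [0, 0, 0], "hand": 0.4}])

```text
t: 20.2
position: [0.4921, -0.1911, 0.0298]
orientation: [0.04, 3.141, 0.0]
contact_force: [0.4, -0.1, -0.0]
grip_width: 0.0492
grip_force: 62.1
```

apply_moves(moves=[{"translation": [0, 0, -0.02], "turn": [0, 0, 0], "hand": 0.4}, {"translation": [0, 0, -0.02], "turn": [0, 0, 0], "hand": 0.4}, {"translation": [0, 0, 0], "turn": [0, 0, 0], "hand": 0.4}])

```text
t: 20.45
position: [0.4923, -0.1913, 0.0294]
orientation: [0.04, 3.141, 0.0]
contact_force: [-3.5, 1.2, 6.1]
grip_width: 0.0486
grip_force: 62.9
```

apply_moves(moves=[{"translation": [0, 0, -0.01], "turn": [0, 0, 0], "hand": 0.4}, {"translation": [0, 0, 0], "turn": [0, 0, 0], "hand": 0.4}, {"translation": [0, 0, 0], "turn": [0, 0, 0], "hand": 0.4}])

```text
t: 20.7
position: [0.4923, -0.1913, 0.0293]
orientation: [0.04, 3.141, 0.0]
contact_force: [-4.7, 1.5, 8.1]
grip_width: 0.049
grip_force: 63.2
```

```bash
python3 up.py; python3 - <<'E'
from h import *
f=vision.grab_frame("side"); P=cloud(f); hsv=cv2.cvtColor(f["color"],cv2.COLOR_BGR2HSV)
m=(np.linalg.norm(P[...,:2]-[.492,-.192],axis=-1)<.04)&(P[...,2]>.012)&(hsv[...,1]<70)&(hsv[...,2]>100)&(P[...,2]<.07)
print(m.sum(),np.percentile(P[m][:,2],[1,5,50,95,99]))
E
```

```text
tilt deg 0.00754056123148437
trans units [-0.01 -0.02  0.77] turn units [-0.  0.  0.] q [-0.53  0.4   1.81  0.    0.93 -2.08] F [-4.7  1.5  8.1] w 0.049
203 [0.01289693 0.01403053 0.0378708  0.04695549 0.04947656]
```

The lid's points run from about 12 to 47 mm high, so it stands on the trivet. I release it and back off upward.

apply_moves(moves=[{"translation": [0, 0, 0], "turn": [0, 0, 0], "hand": 0.58}, {"translation": [0, 0, 0], "turn": [0, 0, 0], "hand": 0.6}, {"translation": [0, 0, 0], "turn": [0, 0, 0], "hand": 0.7}, {"translation": [0, 0, 0], "turn": [0, 0, 0], "hand": 0.8}, {"translation": [0, 0, 0.02], "turn": [0, 0, 0], "hand": 0.85}, {"translation": [0, 0, 0.1], "turn": [0, 0, 0], "hand": 0.9}, {"translation": [0, 0, 0.3], "turn": [0, 0, 0], "hand": 0.9}, {"translation": [0, 0, 0.5], "turn": [0, 0, 0], "hand": 0.9}, {"translation": [0, 0, 0.6], "turn": [0, 0, 0], "hand": 0.9}, {"translation": [0, 0, 0.6], "turn": [0, 0, 0], "hand": 0.9}, {"translation": [0, 0, 0.6], "turn": [0, 0, 0], "hand": 0.9}, {"translation": [0, 0, 0.5], "turn": [0, 0, 0], "hand": 0.9}, {"translation": [0, 0, 0.3], "turn": [0, 0, 0], "hand": 0.9}, {"translation": [0, 0, 0], "turn": [0, 0, 0], "hand": 0.9}, {"translation": [0, 0, 0], "turn": [0, 0, 0], "hand": 0.9}])

```text
t: 22.0
position: [0.4927, -0.1914, 0.1697]
orientation: [0.04, 3.139, -0.001]
contact_force: [-0.1, 0.1, 0.3]
grip_width: 0.0772
grip_force: 0.0
```

```bash
python3 - <<'E'
from h import *
f=vision.grab_frame("side"); P=cloud(f); hsv=cv2.cvtColor(f["color"],cv2.COLOR_BGR2HSV)
m=(np.linalg.norm(P[...,:2]-[.492,-.192],axis=-1)<.05)&(P[...,2]>.014)&(hsv[...,1]<70)&(P[...,2]<.07)
Q=P[m]; t=Q[Q[:,2]>.043]; n=np.linalg.svd(t-t.mean(0),full_matrices=False)[2][2]
print(m.sum(),Q[:,2].max(),t.mean(0),"ext",np.ptp(t,0),"n",n)
cv2.imwrite("pics/side4.png",f["color"][100:300,180:480].repeat(2,0).repeat(2,1))
E
```

```text
283 0.046699402303379 [ 0.49095886 -0.18802196  0.04452298] ext [0.04815092 0.04829324 0.00369916] n [-0.00493993 -0.0053078  -0.99997371]
```

View pics/side4.png

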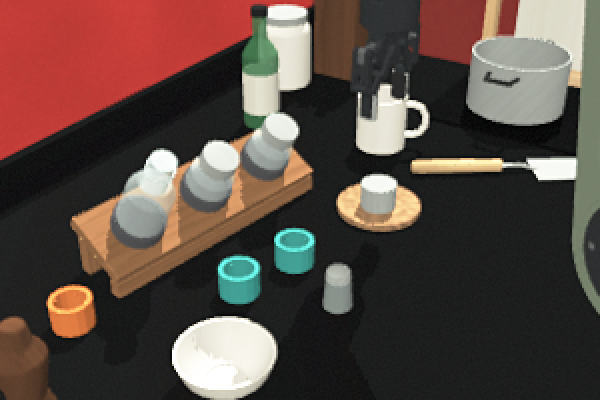

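The lid stands flat and centred on the trivet at (378,195). The gripper is clear and nothing else has moved.

```bash
python3 -c "
from h import *
print(job_done())"
```

```text
the job is handed in; nothing more can be done
None
```

I turned the lid about 1.36 turns out of its thread, lifted it off in line with the jar, and set it flat, open side down, at the centre of the trivet. I let go, the other things on the counter look undisturbed, and the job was handed in at about 22 s; no verdict came back.

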